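# Turn the row of rubber stamps round for the other side of the table

### The arm

A 6-joint arm with a two-finger parallel gripper is mounted at the origin on the work surface. World frame = base frame: x ahead of the robot, y to its left, z up, the work surface at z = 0. Lengths are in m, angles in rad, forces in N, time in s.
With the tool pointing down it reaches from about 0.35 to 1 m from the base axis. Payload 7.1 kg.
Tool frame: the origin (TCP) lies at the very end of the fingers, on their centre line; the grasp point (between the pads) lies ctrl.grasp_offset behind it (ctrl.grasp_offset is the distance from the TCP to the grasp point, in m); z points along the fingers, y is the line along which they close (so a half turn about z gives the same grasp; the last joint's range is limited). The gripper opens to 85 mm and grips with 20 to 120 N. Pads are 22 mm wide; open, the fingers measure 114 mm over their backs; the gripper's body (76 mm by 85 mm) begins 54 mm behind the grasp point. The pads swing forward as they close: fully open they stand 13 mm farther back than shut.
Start: joints at [1.109, 0.423, 1.63, -0, 1.089, -0.019], TCP at [0.268, 0.565, 0.231] pointing down, gripper open.
Joint ranges: [-3, 3], [-0.9, 2.11], [0.09, 2.58], [-1.31, 4.45], [0.11, 2.69], [-2.54, 2.54]. Speed limits (rad/s): [2.39, 2.39, 3.01, 3.14, 3.14, 3.14].

### API

Orientations are given as a unit quaternion [x, y, z, w].
In Python, from station import sensors, cams, order, ctrl gives the robot as it stands. The module is installed in compiled form; this text tells all that it offers.
- The arm moves only by the tool move_arm, never from a script. Its argument "rows" is one flat list of numbers, 5 for each row, row after row: the opening, from 0 (shut) to 1 (fully open), then the shift along the tool's x, y, z in mm, then the turn about the tool's z in rad. In form: [grip, dx, dy, dz, spin, grip, dx, dy, dz, spin, ...]. A call has 1 to 20 rows; each row is the pose to reach, as a shift and turn from the pose commanded when the call began, along the tool's axes at that moment; what a row does not reach only later rows make up. A row lasts 1/8 s, in which the tool goes at most 62.5 mm and 10.7 degrees, less where a joint would pass 70% of its speed; a pose out of reach is approached as far as the arm can. A call with a gripper value outside its range is refused whole. The fingers move at their own pace and stop on an object; "newtons" is the grip in N (left out, the last holds). Time passes only in rows, so rows that repeat a pose let the fingers close. It gives the time, the measured TCP pose, the force, the opening and the grip force at its end, in the units of the state.
- sensors.observe(): the state, without advancing time (a new reading comes with each control period).
- cams.camera(name): name is "scene" or "top" or "wrist"; returns the picture (420x560x3 uint8, red, green, blue); there is no depth.
- cams.get_calibration(name): a dict with "camera_matrix" (3x3 intrinsics, pixels), "eye" and "rotation" of the camera in the world. Camera axes: x right, y down, z forward; pixel columns grow to the right and rows downward; lengths in m; the calibration is good to about 2 mm. A picture is of the moment at which its call begins: read the wrist's pose just before it. get_calibration takes no time and is no camera call; for the wrist camera it gives the pose at the moment of the call.
- order.job_done(): hands the job in; it is judged then, once.
The state is a dict: "t": time; "qpos": joint angles; "qvel": joint speeds; "joint_torque": joint torques, N m; "position": TCP position; "tcp_rot": TCP orientation; "wrist_force": force on the tool from outside, world axes, zero at the start; "ft_torque": the same for the moment, N m; "finger_gap": finger opening in m; "grasp_force": force on a finger pad.
Only numpy, scipy, OpenCV 4.12 (cv2) and the standard library are available. Lean on these libraries where they do the work, as an engineer would, in place of code of your own. Each camera call takes 0.05 s, during which the arm holds its last target. There are 200 camera calls.

### The job

My colleague opposite will print the next cards, so move the four rubber stamps from the ink pads on the dark board into the pale tray, in reverse order: the leftmost stamp goes into the rightmost compartment, the next one into the compartment beside it, and so on, until the rightmost stamp is in the leftmost compartment. Set each one down upright, without dropping or tipping it, flat on the floor in the middle of its own compartment, and leave all four standing there.

Things in the scene. Friction and masses are not known exactly. Their poses are not given: they have to be found in the camera images.
- board: Dark wooden board, 90 (x) x 320 (y) x 10 mm high, fixed, carrying the row of four black ink pads; the stamps start on these. Origin: centre of its underside, on the table; y along the row. The pads' centres lie at y = +112.5, +37.5, -37.5, -112.5 mm, x = 0. It stands either nearer to or farther from the robot than the tray, the y axes of both within 0.3 rad of each other.
- tray: Pale wooden tray, 80 (x) x 305 (y) mm, fixed, with four open compartments in one row. Origin: centre of its underside, on the table; y along the row. Compartment centres lie at y = +112.5, +37.5, -37.5, -112.5 mm, x = 0; each is 70 x 70 mm inside, floor 8 mm above the table, walls 5 mm thick with their tops 16 mm above the table. Empty at the start.
- stamp_a: Wooden rubber stamp with a ROUND mount, 44 mm across and 18 mm high, and on it a THICK straight round handle, 30 mm in diameter, from 18 to 80 mm above the underside (its top). About 70 g. It starts standing upright on an ink pad, at any of the four places in the row, at any yaw within 0.4 rad of the board's. Origin: centre of its underside; z up along the handle's axis, which passes through the origin.
- stamp_b: Wooden rubber stamp with a large SQUARE mount, 44 x 44 mm and 18 mm high, and on it a straight round handle, 22 mm in diameter, from 18 to 70 mm above the underside (its top). About 70 g. It starts standing upright on an ink pad, at any of the four places in the row, at any yaw within 0.4 rad of the board's. Origin: centre of its underside; z up along the handle's axis, which passes through the origin.
- stamp_c: Wooden rubber stamp with a long narrow OBLONG mount, 54 (its x) x 24 mm (its y) and 18 mm high, and on it a THIN straight round handle, 18 mm in diameter, from 18 to 76 mm above the underside (its top). About 60 g. It starts standing upright on an ink pad, at any of the four places in the row, at any yaw within 0.4 rad of the board's. Origin: centre of its underside; z up along the handle's axis, which passes through the origin.
- stamp_d: Slim wooden rubber stamp with a SMALL SQUARE mount, 26 x 26 mm and 18 mm high, and on it a SQUARE handle 22 x 22 mm (sides along its x and y) from 18 to 64 mm above the underside (its top). About 50 g. It starts standing upright on an ink pad, at any of the four places in the row, at any yaw within 0.4 rad of the board's. Origin: centre of its underside; z up along the handle's axis, which passes through the origin.
- pad_a: The black ink pad, 68 x 68 x 10 mm, fixed on the board, on which stamp_a stands at the start; it stays there and so marks that stamp's first place in the row. The four pads look alike. Origin: centre of its underside (10 mm above the table); its top is 20 mm above the table. Axes parallel to the board's.
- pad_b: The black ink pad, 68 x 68 x 10 mm, fixed on the board, on which stamp_b stands at the start; it stays there and so marks that stamp's first place in the row. The four pads look alike. Origin: centre of its underside (10 mm above the table); its top is 20 mm above the table. Axes parallel to the board's.
- pad_c: The black ink pad, 68 x 68 x 10 mm, fixed on the board, on which stamp_c stands at the start; it stays there and so marks that stamp's first place in the row. The four pads look alike. Origin: centre of its underside (10 mm above the table); its top is 20 mm above the table. Axes parallel to the board's.
- pad_d: The black ink pad, 68 x 68 x 10 mm, fixed on the board, on which stamp_d stands at the start; it stays there and so marks that stamp's first place in the row. The four pads look alike. Origin: centre of its underside (10 mm above the table); its top is 20 mm above the table. Axes parallel to the board's.

How it is judged:
By the outcome, as a careful person would: the job done as asked, in the order asked, and still so for the second after the job is handed in, with the robot touching nothing.
It also fails if it takes over 96 s, if anything falls off the work surface, if the arm or the gripper's body presses on something with over 40 N, if the wrist force passes 120 N, or if a joint passes its speed limit or range.

## Working session

There is one attempt and no reset: what is moved stays moved. The work goes in short steps, Python scripts to look and compute and a tool call to move; the robot and the scene stay as the last step left them, time stands still between calls to the robot, and variables do not carry over. Pictures are saved under pics/ and viewed, at most 14 in all, crops included, and the job is handed in when it is done.

Besides the shell and the picture viewer there is one more tool, called as name(argument=value, ...) on one line, values as JSON. move_arm: Moves the arm, as the interface text tells. Its arguments: {"type":"object","properties":{"rows":{"type":"array"},"newtons":{"type":"number"}},"required":["rows"]}

```bash
mkdir -p pics; ls; python3 - <<'E'
from station import sensors,cams,ctrl
import cv2,numpy as np
s=sensors.observe();print(s['t'],s['position'],s['tcp_rot'],s['finger_gap'],ctrl.grasp_offset)
for n in('top','scene'):
    im=cams.camera(n);cv2.imwrite(f'pics/{n}0.png',im[:,:,::-1])
    c=cams.get_calibration(n);print(n,np.round(c['camera_matrix'],1).tolist(),np.round(c['eye'],4),np.round(c['rotation'],4).tolist())
E
```

```text
pics
0.0 [0.26751056 0.5642361  0.2305464 ] [ 2.19599581e-01  9.75589782e-01 -7.51551247e-04 -1.93093353e-04] 0.08541035118916669 0.0187
top [[457.1, 0.0, 277.4], [0.0, 457.1, 209.3], [0.0, 0.0, 1.0]] [ 0.4929 -0.0121  0.7189] [-0.7036, 0.7094, -0.0326, 0.0254]
scene [[398.7, 0.0, 281.3], [0.0, 398.7, 215.3], [0.0, 0.0, 1.0]] [ 0.9405 -0.272   0.5179] [0.8195, 0.4251, -0.1823, -0.3383]
```

View pics/top0.png

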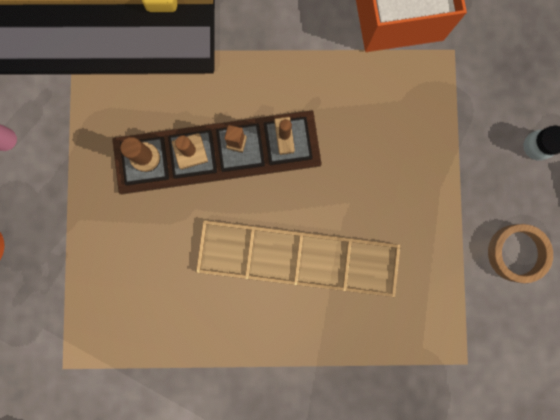

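View pics/scene0.png

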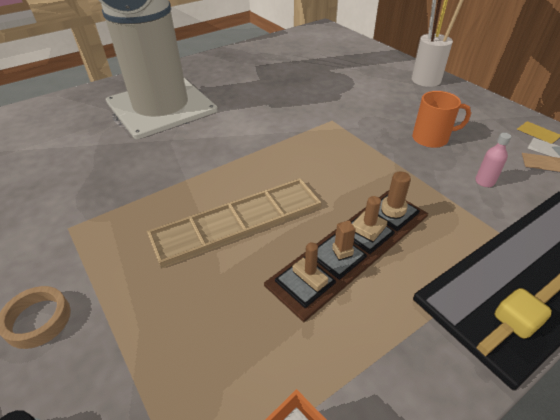

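The top view (image up = +x, left = +y) shows the board farther away, at (118–320, 112–192), with stamps left to right A(round), B(large square), D(small square), C(oblong). The tray is nearer, at (197–400, 220–295). The scene view confirms the types. Next I'll measure them with masks.

```bash
cat > h.py <<'E'
import numpy as np,cv2
from scipy.spatial.transform import Rotation as R
from station import sensors,cams,ctrl
def cast(cal,uv,z):
    K=np.array(cal['camera_matrix']);r=np.array(cal['rotation'])
    M=R.from_quat(r).as_matrix() if r.size==4 else r
    d=np.c_[np.atleast_2d(uv),np.ones(len(np.atleast_2d(uv)))]@np.linalg.inv(K).T@M.T
    e=np.array(cal['eye']);return e+d*((z-e[2])/d[:,2])[:,None]
def proj(cal,P):
    M=R.from_quat(cal['rotation']).as_matrix();c=(np.atleast_2d(P)-cal['eye'])@M@np.array(cal['camera_matrix']).T
    return c[:,:2]/c[:,2:]
E
python3 - <<'E'
from h import *
im=cv2.imread('pics/top0.png');cal=cams.get_calibration('top')
hsv=cv2.cvtColor(im,cv2.COLOR_BGR2HSV)
for p in [(125,185),(130,150),(145,175),(132,145),(190,158),(260,205),(225,250),(250,230),(235,132),(285,128),(285,148)]:print(p,hsv[p[1],p[0]])
roi=np.zeros(im.shape[:2],np.uint8);roi[105:200,105:330]=255
m=((hsv[:,:,2]<75)*255).astype(np.uint8)&roi
m=cv2.morphologyEx(m,cv2.MORPH_CLOSE,np.ones((25,25)))
c=max(cv2.findContours(m,0,2)[0],key=cv2.contourArea)
b=cv2.minAreaRect(c);print('board',b);bp=cv2.boxPoints(b);W=cast(cal,bp,.01);print(W.round(4),np.linalg.norm(np.diff(W,axis=0),axis=1),W.mean(0))
cv2.imwrite('pics/crop.png',cv2.resize(im[100:305,105:410],None,fx=2.6,fy=2.6,interpolation=cv2.INTER_CUBIC))
E
```

```text
(125, 185) [ 10 132  58]
(130, 150) [ 13 152 119]
(145, 175) [ 38   9 110]
(132, 145) [ 13 155 122]
(190, 158) [ 17 114 195]
(260, 205) [ 16 102 157]
(225, 250) [ 17 106 182]
(250, 230) [ 17 113 136]
(235, 132) [ 12 152 138]
(285, 128) [ 12 153 135]
(285, 148) [ 16 118 169]
board ((215.46664428710938, 151.4046630859375), (55.954307556152344, 203.19833374023438), 82.03038787841797)
[[ 0.6658  0.241   0.01  ]
 [ 0.7093 -0.076   0.01  ]
 [ 0.6204 -0.0869  0.01  ]
 [ 0.5781  0.2271  0.01  ]] [0.31999048 0.08962331 0.31684044] [0.64341696 0.07632196 0.01      ]
```

View pics/crop.png

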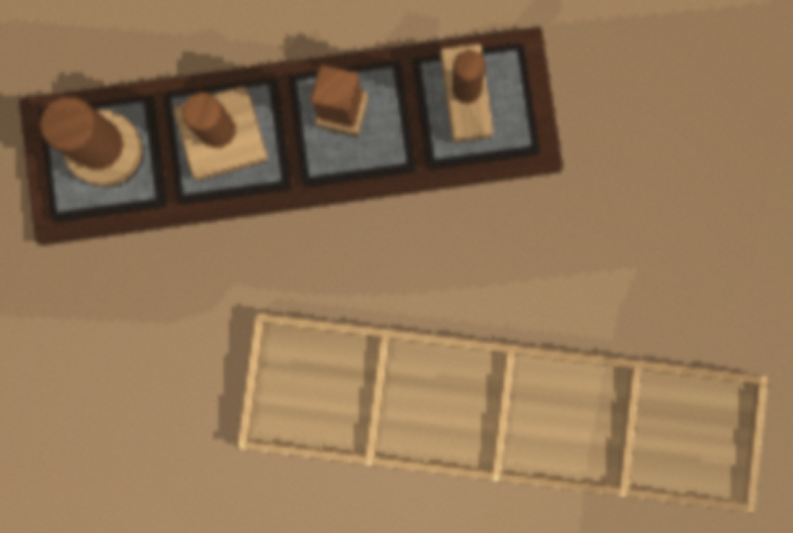

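The crop shows A, B, D, C in order. The tray rim corners are near crop pixels (258,314), (767,376), (753,511) and (240,449). D is turned clockwise relative to the board and B counter-clockwise. Next: handle centroids in both views, and the tray corners.

```bash
python3 - <<'E'
from h import *
cal=cams.get_calibration('top');sc=cams.get_calibration('scene')
T=np.array([(258,314),(767,376),(753,511),(240,449)])/2.6+[105,100]-.3
W=cast(cal,T,.016);print('tray',W.round(4).tolist(),np.linalg.norm(np.roll(W,-1,0)-W,axis=1).round(4),W.mean(0).round(4))
v=(W[0]-W[1]+W[3]-W[2])[:2];print('tray yaw(y axis) ',np.arctan2(-v[0],v[1]))
B=np.array([(22,99),(543,27),(562,170),(38,243)])/2.6+[105,100]-.3
W=cast(cal,B,.01);print('board',np.linalg.norm(np.roll(W,-1,0)-W,axis=1).round(4),W.mean(0).round(4))
v=(W[0]-W[1]+W[3]-W[2])[:2];print('board yaw',np.arctan2(-v[0],v[1]))
H=dict(A=.080,B=.070,D=.064,C=.076)
for n,c,roi in(('top',cal,(105,195,110,325)),('scene',sc,(165,300,260,430))):
    im=cv2.imread(f'pics/{n}0.png');hsv=cv2.cvtColor(cv2.GaussianBlur(im,(3,3),0),cv2.COLOR_BGR2HSV).astype(int)
    m=((hsv[:,:,0]<15.5)&(hsv[:,:,1]>125)&(hsv[:,:,2]>(88 if n=='top' else 75))).astype(np.uint8)
    r=np.zeros_like(m);r[roi[0]:roi[1],roi[2]:roi[3]]=1;m=cv2.morphologyEx(m&r,cv2.MORPH_OPEN,np.ones((3,3)))
    k,_,st,ce=cv2.connectedComponentsWithStats(m)
    L=sorted([(ce[i],st[i]) for i in range(1,k) if st[i,4]>60],key=lambda a:a[0][0]*(1 if n=='top' else -1))
    for (q,s),key in zip(L,H):print(n,key,q.round(1),s,cast(c,q,.02+(.018+H[key])/2)[0].round(4))
E
```

```text
tray [[0.5343, 0.0937, 0.016], [0.4952, -0.207, 0.016], [0.4164, -0.1963, 0.016], [0.4552, 0.1039, 0.016]] [0.3032 0.0795 0.3027 0.0798] [ 0.4753 -0.0514  0.016 ]
tray yaw(y axis)  -0.1288173916857868
board [0.3186 0.0889 0.3173 0.0884] [0.6432 0.0744 0.01  ]
board yaw 0.13370914597187528
top A [136.2 149.9] [121 137  32  28 550] [0.6336 0.1835 0.069 ]
top B [185.1 145.2] [175 136  21  21 279] [0.641  0.1142 0.064 ]
top D [234.5 134.4] [225 126  19  19 265] [0.6573 0.0429 0.061 ]
top C [285.3 125.4] [279 119  12  15 131] [ 0.6687 -0.0313  0.067 ]
scene A [398.  189.3] [388 173  21  34 523] [0.6309 0.1802 0.069 ]
scene B [371.6 210.4] [365 197  15  28 302] [0.6391 0.1117 0.064 ]
scene D [344.4 235.4] [335 221  19  29 421] [0.6531 0.0412 0.061 ]
scene C [310.7 257.9] [305 244  13  30 288] [ 0.6617 -0.0317  0.067 ]
```

```bash
cat >> h.py <<'E'
def go(P,ang):
    s=sensors.observe();M=R.from_quat(s['tcp_rot']).as_matrix()
    d=M.T@(np.array(P)-s['position'])*1000
    a=np.arctan2(M[1,1],M[0,1]);sp=-(ang-a);sp=(sp+np.pi/2)%np.pi-np.pi/2
    print('t',round(s['t'],2),'shift',d.round(1),'spin',round(sp,3),'gap',round(s['finger_gap'],4),'F',np.round(s['wrist_force'],2),'tool x,y',M[:,0].round(3),M[:,1].round(3),s['position'].round(4),'q6',round(s['qpos'][5],2))
E
python3 -c "
from h import *
go([.635,.145,.30],.134)"
```

```text
t 0.1 shift [-511.7 -221.5  -69.1] spin 0.994 gap 0.0851 F [-0.87 -0.65 -0.07] tool x,y [-0.904  0.428  0.   ] [ 0.428  0.904 -0.001] [0.2676 0.5643 0.2306] q6 -0.02
```

move_arm(rows=[1,-512,-221,-69,0.994,1,-512,-221,-69,0.994,1,-512,-221,-69,0.994,1,-512,-221,-69,0.994,1,-512,-221,-69,0.994,1,-512,-221,-69,0.994,1,-512,-221,-69,0.994,1,-512,-221,-69,0.994,1,-512,-221,-69,0.994,1,-512,-221,-69,0.994,1,-512,-221,-69,0.994,1,-512,-221,-69,0.994,1,-512,-221,-69,0.994], newtons=40)

```text
t: 1.72
position: [0.635, 0.1468, 0.3002]
tcp_rot: [0.658, 0.753, -0.0, -0.0]
wrist_force: [-0.2, -0.7, 0.4]
finger_gap: 0.0855
grasp_force: 0.0
```

```bash
python3 - <<'E'
from h import *
go([.635,.145,.30],.134)
c=cams.get_calibration('wrist');im=cams.camera('wrist');cv2.imwrite('pics/w1.png',im[:,:,::-1]);import pickle;pickle.dump(c,open('w1.pkl','wb'))
print(c)
E
```

```text
t 1.73 shift [-1.8 -0.2  0.2] spin 0.002 gap 0.0855 F [-0.24 -0.74  0.37] tool x,y [-0.135  0.991  0.   ] [ 0.991  0.135 -0.   ] [0.635  0.1468 0.3002] q6 0.07
{'camera_matrix': array([[334.81862381,   0.        , 279.10158222],
       [  0.        , 334.81862381, 211.40987285],
       [  0.        ,   0.        ,   1.        ]]), 'eye': array([0.62428428, 0.22413238, 0.44385443]), 'rotation': array([0.98577312, 0.06700061, 0.01045138, 0.15379546])}
```

View pics/w1.png

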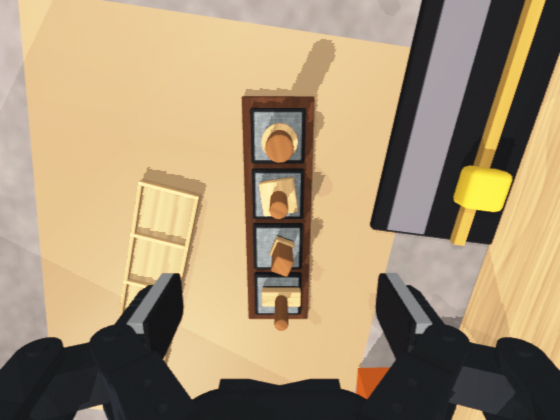

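The wrist view shows all four handles: A (279,145), B (279,205), D (283,257) and C (281,312). I'll measure their centroids and D's face angle here.

```bash
python3 - <<'E'
from h import *
import pickle
c=pickle.load(open('w1.pkl','rb'));im=cv2.imread('pics/w1.png');hsv=cv2.cvtColor(im,cv2.COLOR_BGR2HSV).astype(int)
for n,p in dict(A=(279,145),B=(279,205),D=(283,262),Dt=(283,265),C=(281,312),mount=(270,190),frame=(247,200)).items():print(n,hsv[p[1],p[0]],end=' ')
m=((hsv[:,:,0]<15)&(hsv[:,:,1]>125)&(hsv[:,:,2]>120)).astype(np.uint8)
r=np.zeros_like(m);r[100:340,258:308]=1;m=cv2.morphologyEx(m&r,cv2.MORPH_OPEN,np.ones((3,3)))
k,_,st,ce=cv2.connectedComponentsWithStats(m)
H=dict(A=.080,B=.070,D=.064,C=.076)
L=sorted([(ce[i],st[i]) for i in range(1,k) if st[i,4]>60],key=lambda a:a[0][1])
for (q,s),key in zip(L,H):print(key,q.round(1),s,cast(c,q,.02+(.018+H[key])/2)[0].round(4))
# mounts
m2=((hsv[:,:,0]>14)&(hsv[:,:,1]>60)&(hsv[:,:,2]>150)).astype(np.uint8)&r
k,lab,st,ce=cv2.connectedComponentsWithStats(m2)
for i in range(1,k):
    if st[i,4]>60:
        cc=cv2.findContours((lab==i).astype(np.uint8),0,1)[0][0];b=cv2.minAreaRect(cc);w=cast(c,cv2.boxPoints(b),.038)
        e=np.diff(w,axis=0);print('mount',st[i],w.mean(0).round(4),np.linalg.norm(e,axis=1)[:2].round(4),np.arctan2(e[:2,1],e[:2,0]).round(3))
a=im[60:340,225:335];cv2.imwrite('pics/w1c.png',np.hstack([cv2.resize(a[180-60:285-60],None,fx=5,fy=5,interpolation=2)]))
E
```

```text
A [ 13 159 204] B [ 14 160 211] D [ 14 159 212] Dt [ 14 159 217] C [ 13 161 108] mount [ 25  71 254] frame [ 11 156 106] A [278.9 147.7] [266 134  27  29 631] [0.6302 0.1788 0.069 ]
B [277.6 205.6] [270 191  18  28 367] [0.638  0.1107 0.064 ]
D [280.4 263.3] [271 245  22  31 377] [0.6518 0.0348 0.061 ]
C [280.9 324.1] [275 319  13  11 114] [ 0.6641 -0.0502  0.067 ]
mount [261 123  37  32 412] [0.6291 0.1862 0.038 ] [0.0426 0.0353] [ 0.207 -1.344]
mount [259 178  39  39 869] [0.6377 0.1146 0.038 ] [0.0437 0.046 ] [ 0.28  -1.283]
mount [270 236  24  20 143] [0.6521 0.0448 0.038 ] [0.0287 0.0267] [ 1.36  -0.257]
mount [262 288  39  19 606] [ 0.6613 -0.0276  0.038 ] [0.0522 0.0285] [ 0.136 -1.416]
mount [258 318  50  22 920] [ 0.6705 -0.0785  0.038 ] [0.0694 0.0356] [ 0.136 -1.41 ]
```

View pics/w1c.png

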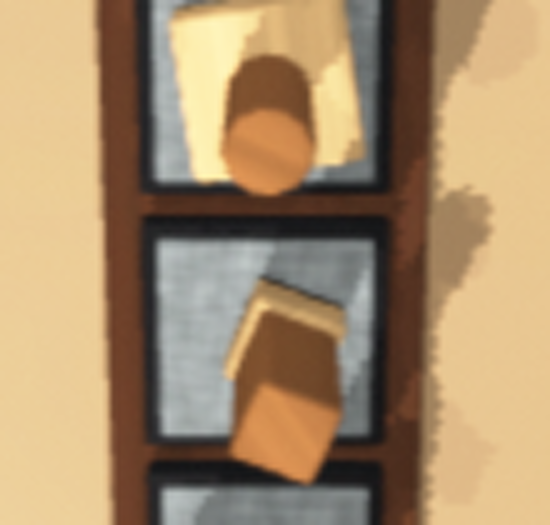

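```bash
python3 -c "
from h import *
go([.631,.182,.049],.134)"
```

```text
t 1.77 shift [ 35.5   0.8 251.4] spin 0.002 gap 0.0851 F [ 1.22 -0.12  0.43] tool x,y [-0.135  0.991  0.   ] [ 0.991  0.135 -0.   ] [0.6351 0.1467 0.3004] q6 0.07
```

move_arm(rows=[1,36,1,60,0,1,36,1,120,0,1,36,1,160,0,1,36,1,200,0,1,36,1,200,0,1,36,1,200,0])

```text
t: 2.52
position: [0.6327, 0.1821, 0.1018]
tcp_rot: [0.658, 0.753, 0.001, 0.001]
wrist_force: [0.2, 0.8, 0.7]
finger_gap: 0.0854
grasp_force: 0.0
```

```bash
python3 - <<'E'
from h import *
go([.631,.182,.049],.134)
c=cams.get_calibration('wrist');im=cams.camera('wrist');cv2.imwrite('pics/w2.png',im[:,:,::-1])
print(proj(c,[[.631,.182,.1],[.631,.182,.038],sensors.observe()['position']]))
E
```

```text
t 2.52 shift [ 0.1 -1.8 52.8] spin 0.0 gap 0.0854 F [0.25 0.83 0.73] tool x,y [-0.134  0.991  0.   ] [0.991 0.134 0.002] [0.6327 0.1821 0.1018] q6 0.13
[[275.71724423 273.09380605]
 [276.40535497 228.0851516 ]
 [280.34732841 276.07926978]]
```

View pics/w2.png

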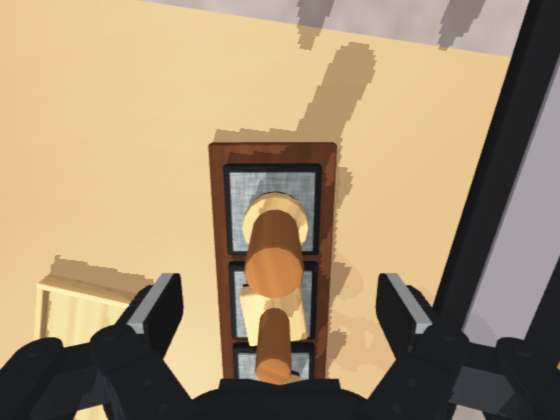

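A's handle top is centred at about (275,270), against a prediction of (276,273), so it sits about 1.5 mm farther in +y. I'm correcting for that, descending and gripping.

move_arm(rows=[1,2,-2,15,0,1,2,-2,35,0,1,2,-2,53,0,1,2,-2,53,0,0,2,-2,53,0,0,2,-2,53,0,0,2,-2,53,0,0,2,-2,53,0,0,2,-2,53,0,0,2,-2,53,0], newtons=40)

```text
t: 3.82
position: [0.63, 0.1833, 0.048]
tcp_rot: [0.658, 0.753, 0.0, 0.0]
wrist_force: [-0.1, -0.8, 5.4]
finger_gap: 0.0294
grasp_force: 39.5
```

```bash
python3 -c "
from h import *
go([.631,.183,.049],.134)"
```

```text
t 3.83 shift [-0.4  0.9 -1. ] spin 0.0 gap 0.0294 F [-0.07 -0.79  5.37] tool x,y [-0.134  0.991  0.   ] [0.991 0.134 0.001] [0.63   0.1833 0.048 ] q6 0.13
```

```bash
python3 -c "
from h import *
go([.4608,-.163,.036],-.129)"
```

```text
t 3.83 shift [-320.6 -214.    11.7] spin 0.263 gap 0.0294 F [-0.07 -0.79  5.37] tool x,y [-0.134  0.991  0.   ] [0.991 0.134 0.001] [0.63   0.1833 0.048 ] q6 0.13
```

move_arm(rows=[0,0,0,-20,0,0,0,0,-60,0,0,0,0,-100,0,0,-40,-27,-100,0.03,0,-80,-54,-100,0.06,0,-120,-80,-100,0.1,0,-160,-107,-100,0.13,0,-200,-134,-100,0.16,0,-240,-160,-100,0.2,0,-280,-187,-100,0.23,0,-310,-207,-90,0.25,0,-321,-214,-60,0.263,0,-321,-214,-30,0.263,0,-321,-214,-15,0.263,0,-321,-214,-15,0.263,0,-321,-214,-15,0.263])

```text
t: 5.82
position: [0.4612, -0.1635, 0.0632]
tcp_rot: [0.751, 0.66, 0.0, 0.001]
wrist_force: [-0.9, 1.0, -0.9]
finger_gap: 0.0291
grasp_force: 39.7
```

```bash
python3 - <<'E'
from h import *
go([.4608,-.163,.036],-.129)
c=cams.get_calibration('wrist');im=cams.camera('wrist');cv2.imwrite('pics/w3.png',im[:,:,::-1])
tx=np.array([np.cos(-.129),np.sin(-.129)]);ty=np.array([-tx[1],tx[0]]);o=np.array([.4753,-.0514])
for a,b in((40,-152.5),(-40,-152.5),(40,152.5),(-40,152.5),(35,-75),(-35,-75)):
    print((a,b),proj(c,[*(o+a/1e3*tx+b/1e3*ty),.016]).round(1))
E
```

```text
t 5.83 shift [ 0.5 -0.5 27.2] spin 0.001 gap 0.0291 F [-0.92  0.96 -0.86] tool x,y [ 0.128  0.992 -0.   ] [ 0.992 -0.128  0.001] [ 0.4612 -0.1635  0.0632] q6 -0.24
(40, -152.5) [[340.  294.2]]
(-40, -152.5) [[216.9 294.2]]
(40, 152.5) [[ 385.8 -424.4]]
(-40, 152.5) [[ 170.8 -425.1]]
(35, -75) [[338.8 176.9]]
(-35, -75) [[218.  176.9]]
```

View pics/w3.png

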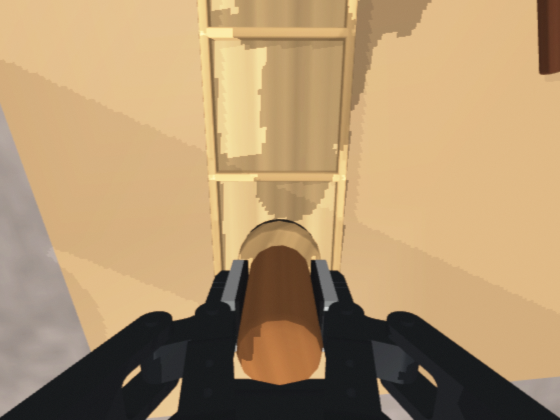

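The divider at row 177 and the rails at columns 217 and 338 match the predicted tray to about 1 mm, and A hangs centred. I'm lowering it.

move_arm(rows=[0,0,0,10,0,0,0,0,20,0,0,0,0,25,0,0,0,0,26,0,0,0,0,27,0,0,0,0,27,0,0,0,0,27,0])

```text
t: 6.75
position: [0.46, -0.1634, 0.036]
tcp_rot: [0.751, 0.66, -0.0, -0.0]
wrist_force: [-4.7, 1.8, 10.7]
finger_gap: 0.0292
grasp_force: 40.8
```

```bash
python3 -c "
from h import *
go([.4608,-.163,.036],-.129)"
```

```text
t 6.75 shift [ 0.5  0.8 -0. ] spin -0.0 gap 0.0292 F [-4.72  1.78 10.69] tool x,y [0.129 0.992 0.   ] [ 0.992 -0.129 -0.001] [ 0.46   -0.1634  0.036 ] q6 -0.24
```

move_arm(rows=[0.5,0,0,0,0,1,0,0,0,0,1,0,0,0,0,1,0,0,0,0,1,0,0,-20,0,1,0,0,-60,0,1,0,0,-110,0,1,50,24,-114,-0.07,1,100,48,-114,-0.14,1,150,72,-114,-0.2,1,200,96,-114,-0.28,1,250,120,-114,-0.35,1,285,135,-114,-0.4,1,297,142,-108,-0.409,1,297,142,-90,-0.409,1,297,142,-75,-0.409,1,297,142,-75,-0.409,1,297,142,-75,-0.409])

```text
t: 9.0
position: [0.6393, 0.1119, 0.1103]
tcp_rot: [0.602, 0.798, -0.0, -0.0]
wrist_force: [-0.2, -0.2, -0.2]
finger_gap: 0.0855
grasp_force: 0.0
```

```bash
cat >> h.py <<'E'
def handle(name,xy,h,r,yaw):
    "crop around expected top of handle, mark nothing; fit enclosing circle of the bright top face"
    go([*xy,.048],yaw)
    c=cams.get_calibration('wrist');im=cams.camera('wrist')[:,:,::-1];p=proj(c,[*xy,.02+h])[0];print('pred',p.round(1))
    x,y=p.astype(int);a=np.ascontiguousarray(im[max(y-70,0):y+70,x-70:x+70]);cv2.imwrite('pics/%s.png'%name,cv2.resize(a,None,fx=3,fy=3))
    M=sensors.observe();q=np.array([p,p+[0,1],p+[1,0]]);w=cast(c,q,.02+h);print('world per px down/right',((w[1:]-w[0])[:,:2]*1000).round(2).tolist(),'crop origin',(x-70,max(y-70,0)))
E
python3 -c "
from h import *
handle('b1',(.639,.113),.070,.011,.28)
im=cams.camera('top');cv2.imwrite('pics/top2.png',im[:,:,::-1])"
```

```text
t 9.0 shift [ 1.2  0.  62.3] spin -0.001 gap 0.0855 F [-0.17 -0.15 -0.17] tool x,y [-0.275  0.961  0.   ] [ 0.961  0.275 -0.   ] [0.6393 0.1119 0.1103] q6 -0.12
pred [279.3 255. ]
world per px down/right [[0.16, -0.57], [0.52, 0.15]] crop origin (np.int64(209), np.int64(185))
```

View pics/b1.png

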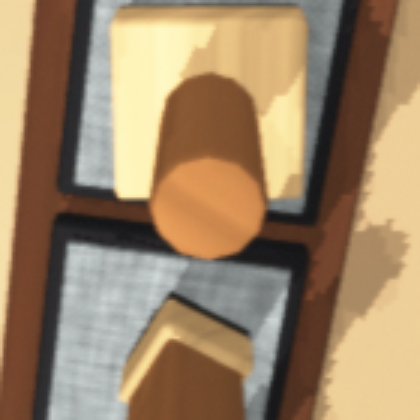

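B's top centre is at (278.7,254.3), against a prediction of (279.3,255), and its mount is square to the tool. Descending and gripping.

move_arm(rows=[1,1,0,20,0,1,1,0,45,0,1,1,0,62,0,1,1,0,62,0,0,1,0,62,0,0,1,0,62,0,0,1,0,62,0,0,1,0,62,0,0,1,0,62,0,0,1,0,62,0])

```text
t: 10.35
position: [0.6395, 0.1137, 0.0489]
tcp_rot: [0.602, 0.799, 0.0, 0.0]
wrist_force: [-1.2, -0.5, 5.3]
finger_gap: 0.0209
grasp_force: 39.1
```

```bash
python3 -c "
from h import *
go([.4705,-.0886,.036],-.129)"
```

```text
t 10.35 shift [-147.7 -218.4   12.8] spin 0.409 gap 0.0209 F [-1.2  -0.47  5.32] tool x,y [-0.276  0.961 -0.   ] [0.961 0.276 0.001] [0.6395 0.1137 0.0489] q6 -0.12
```

move_arm(rows=[0,0,0,-20,0,0,0,0,-60,0,0,0,0,-110,0,0,-25,-37,-115,0.07,0,-50,-74,-115,0.14,0,-75,-111,-115,0.2,0,-100,-148,-115,0.27,0,-125,-185,-115,0.34,0,-142,-210,-110,0.39,0,-148,-218,-80,0.409,0,-148,-218,-40,0.409,0,-148,-218,-15,0.409,0,-148,-218,-15,0.409,0,-148,-218,-15,0.409])

```text
t: 12.1
position: [0.4713, -0.0889, 0.0644]
tcp_rot: [0.751, 0.66, 0.0, 0.001]
wrist_force: [0.8, -0.3, -0.5]
finger_gap: 0.0211
grasp_force: 39.4
```

```bash
python3 -c "
from h import *
go([.4705,-.0886,.0369],-.129)"
```

```text
t 12.1 shift [ 0.2 -0.9 27.5] spin 0.0 gap 0.0211 F [ 0.85 -0.34 -0.49] tool x,y [ 0.129  0.992 -0.   ] [ 0.992 -0.129  0.001] [ 0.4713 -0.0889  0.0644] q6 -0.08
```

move_arm(rows=[0,0,0,10,0,0,0,0,20,0,0,0,0,25,0,0,0,0,26,0,0,0,0,27,0,0,0,0,27,0,0,0,0,27,0])

```text
t: 12.98
position: [0.4701, -0.0887, 0.0369]
tcp_rot: [0.751, 0.66, -0.0, -0.0]
wrist_force: [-3.9, 0.1, 9.7]
finger_gap: 0.0212
grasp_force: 40.4
```

```bash
python3 -c "
from h import *
go([.653,.042,.100],-.257)"
```

```text
t 12.97 shift [153.1 164.5 -63.2] spin 0.128 gap 0.0212 F [-3.86  0.07  9.67] tool x,y [0.129 0.992 0.   ] [ 0.992 -0.129 -0.001] [ 0.4701 -0.0887  0.0369] q6 -0.08
```

move_arm(rows=[0.5,0,0,0,0,1,0,0,0,0,1,0,0,0,0,1,0,0,0,0,1,0,0,-20,0,1,0,0,-60,0,1,0,0,-110,0,1,35,38,-114,0.03,1,70,76,-114,0.06,1,105,114,-114,0.09,1,140,150,-114,0.12,1,153,164,-100,0.128,1,153,164,-75,0.128,1,153,164,-70,0.128,1,153,164,-70,0.128])

```text
t: 14.85
position: [0.6525, 0.0416, 0.1062]
tcp_rot: [0.792, 0.611, -0.0, -0.0]
wrist_force: [0.1, 0.7, -0.3]
finger_gap: 0.0855
grasp_force: 0.0
```

```bash
python3 -c "
from h import *
handle('d1',(.653,.042),.064,.011,-.257)"
```

```text
t 14.85 shift [ 0.5  0.4 58.2] spin -0.0 gap 0.0855 F [ 0.1   0.73 -0.33] tool x,y [ 0.254  0.967 -0.   ] [ 0.967 -0.254 -0.001] [0.6525 0.0416 0.1062] q6 0.3
pred [280.  254.6]
world per px down/right [[-0.15, -0.57], [0.52, -0.14]] crop origin (np.int64(210), np.int64(184))
```

View pics/d1.png

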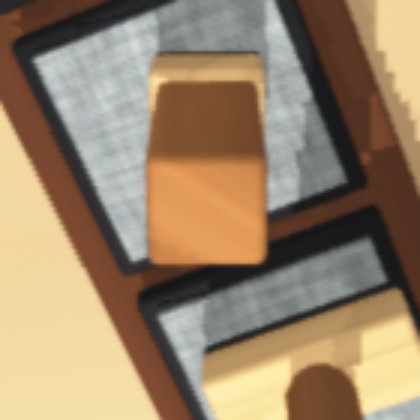

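D's top face is centred at (279,254.5), against a prediction of (280,254.6), and its sides are parallel to the tool. Gripping.

move_arm(rows=[1,0,0,20,0,1,0,0,45,0,1,0,0,58,0,1,0,0,58,0,0,0,0,58,0,0,0,0,58,0,0,0,0,58,0,0,0,0,58,0,0,0,0,58,0,0,0,0,58,0])

```text
t: 16.15
position: [0.6532, 0.0419, 0.0489]
tcp_rot: [0.792, 0.611, 0.0, 0.0]
wrist_force: [-1.5, 0.9, 5.4]
finger_gap: 0.0214
grasp_force: 41.5
```

```bash
python3 -c "
from h import *
go([.4801,-.0142,.036],-.129)"
```

```text
t 16.15 shift [ -98.2 -153.2   12.7] spin -0.128 gap 0.0214 F [-1.51  0.95  5.43] tool x,y [0.254 0.967 0.   ] [ 0.967 -0.254  0.001] [0.6532 0.0419 0.0489] q6 0.3
```

move_arm(rows=[0,0,0,-20,0,0,0,0,-60,0,0,0,0,-100,0,0,-24,-38,-105,-0.03,0,-48,-76,-105,-0.06,0,-72,-114,-105,-0.09,0,-92,-145,-100,-0.12,0,-98,-153,-80,-0.128,0,-98,-153,-40,-0.128,0,-98,-153,-15,-0.128,0,-98,-153,-15,-0.128,0,-98,-153,-15,-0.128])

```text
t: 17.65
position: [0.4807, -0.0141, 0.0644]
tcp_rot: [0.751, 0.66, 0.0, 0.0]
wrist_force: [-0.3, 0.9, 0.0]
finger_gap: 0.0216
grasp_force: 40.8
```

```bash
python3 -c "
from h import *
go([.4801,-.0142,.0369],-.129)"
```

```text
t 17.65 shift [-0.2 -0.7 27.5] spin 0.0 gap 0.0216 F [-0.33  0.91  0.04] tool x,y [0.129 0.992 0.   ] [ 0.992 -0.129  0.001] [ 0.4807 -0.0141  0.0644] q6 0.07
```

move_arm(rows=[0,0,0,10,0,0,0,0,20,0,0,0,0,25,0,0,0,0,26,0,0,0,0,27,0,0,0,0,27,0,0,0,0,27,0])

```text
t: 18.52
position: [0.4796, -0.014, 0.0368]
tcp_rot: [0.751, 0.66, -0.0, -0.0]
wrist_force: [-2.8, 0.4, 7.1]
finger_gap: 0.0214
grasp_force: 42.0
```

```bash
python3 -c "
from h import *
go([.662,-.031,.110],.136)"
```

```text
t 18.52 shift [  6.6 183.  -73.3] spin -0.265 gap 0.0214 F [-2.75  0.44  7.14] tool x,y [ 0.129  0.992 -0.   ] [ 0.992 -0.129 -0.001] [ 0.4796 -0.014   0.0368] q6 0.07
```

move_arm(rows=[0.5,0,0,0,0,1,0,0,0,0,1,0,0,0,0,1,0,0,0,0,1,0,0,-20,0,1,0,0,-60,0,1,0,0,-110,0,1,1,40,-115,-0.06,1,3,85,-115,-0.12,1,5,130,-115,-0.2,1,6,170,-110,-0.25,1,7,183,-90,-0.265,1,7,183,-80,-0.265,1,7,183,-80,-0.265,1,7,183,-80,-0.265])

```text
t: 20.4
position: [0.6619, -0.0306, 0.1168]
tcp_rot: [0.657, 0.753, 0.0, 0.0]
wrist_force: [0.8, 0.2, -0.2]
finger_gap: 0.0855
grasp_force: 0.0
```

```bash
python3 -c "
from h import *
handle('c1',(.662,-.031),.076,.009,.136)"
```

```text
t 20.4 shift [-0.4  0.  68.8] spin -0.0 gap 0.0855 F [ 0.83  0.17 -0.23] tool x,y [-0.135  0.991 -0.   ] [0.991 0.135 0.   ] [ 0.6619 -0.0306  0.1168] q6 -0.2
pred [279.4 257.2]
world per px down/right [[0.08, -0.59], [0.53, 0.07]] crop origin (np.int64(209), np.int64(187))
```

View pics/c1.png

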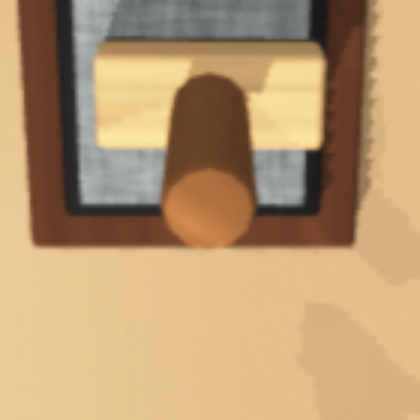

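C's top centre is at (278.7,256.3), against a prediction of (279.4,257.2), and it is aligned. Gripping.

move_arm(rows=[1,0,0,25,0,1,0,0,50,0,1,0,0,68,0,1,0,0,68,0,0,0,0,68,0,0,0,0,68,0,0,0,0,68,0,0,0,0,68,0,0,0,0,68,0,0,0,0,68,0])

```text
t: 21.7
position: [0.6627, -0.0307, 0.0488]
tcp_rot: [0.657, 0.754, 0.0, 0.0]
wrist_force: [-0.8, -0.4, 5.8]
finger_gap: 0.0169
grasp_force: 39.0
```

```bash
python3 -c "
from h import *
go([.4898,.0602,.036],-.129)"
```

```text
t 21.7 shift [ 113.5 -159.    12.7] spin 0.265 gap 0.0169 F [-0.75 -0.4   5.84] tool x,y [-0.136  0.991 -0.   ] [0.991 0.136 0.001] [ 0.6627 -0.0307  0.0488] q6 -0.2
```

move_arm(rows=[0,0,0,-20,0,0,0,0,-60,0,0,0,0,-105,0,0,27,-38,-110,0.06,0,54,-76,-110,0.12,0,81,-114,-110,0.18,0,105,-148,-105,0.24,0,113,-159,-80,0.265,0,113,-159,-40,0.265,0,113,-159,-15,0.265,0,113,-159,-15,0.265,0,113,-159,-15,0.265])

```text
t: 23.2
position: [0.4904, 0.0598, 0.0645]
tcp_rot: [0.751, 0.66, 0.001, 0.0]
wrist_force: [0.0, 0.5, -1.5]
finger_gap: 0.0172
grasp_force: 39.2
```

```bash
python3 -c "
from h import *
go([.4898,.0602,.0368],-.129)"
```

```text
t 23.2 shift [ 0.3 -0.6 27.7] spin -0.0 gap 0.0172 F [ 0.01  0.52 -1.45] tool x,y [0.129 0.992 0.   ] [ 0.992 -0.129  0.001] [0.4904 0.0598 0.0645] q6 0.23
```

move_arm(rows=[0,0,0,10,0,0,0,0,20,0,0,0,0,25,0,0,0,0,26,0,0,0,0,27,0,0,0,0,27,0,0,0,0,27,0])

```text
t: 24.08
position: [0.4891, 0.0597, 0.0368]
tcp_rot: [0.751, 0.66, -0.0, -0.0]
wrist_force: [-2.4, 0.3, 6.9]
finger_gap: 0.017
grasp_force: 40.0
```

Contact felt; releasing, rising and moving clear to the left (tool +x ≈ world +y).

move_arm(rows=[0.5,0,0,0,0,1,0,0,0,0,1,0,0,0,0,1,0,0,0,0,1,0,0,-20,0,1,0,0,-60,0,1,0,0,-110,0,1,40,0,-150,0,1,90,0,-180,0,1,150,0,-180,0,1,200,0,-180,0,1,250,0,-180,0,1,280,0,-180,0,1,280,0,-180,0])

```text
t: 25.82
position: [0.5254, 0.3393, 0.2159]
tcp_rot: [0.75, 0.661, 0.0, -0.0]
wrist_force: [-1.0, -0.3, 0.5]
finger_gap: 0.0852
grasp_force: 0.0
```

```bash
python3 - <<'E'
from h import *
im=cams.camera('top')[:,:,::-1];sc=cams.camera('scene')[:,:,::-1]
a=cv2.resize(im[195:315,180:420],None,fx=2.6,fy=2.6,interpolation=2);b=cv2.resize(sc[140:280,130:350],None,fx=2,fy=2,interpolation=2)
o=np.zeros((a.shape[0]+b.shape[0],max(a.shape[1],b.shape[1]),3),np.uint8);o[:a.shape[0],:a.shape[1]]=a;o[a.shape[0]:,:b.shape[1]]=b
cv2.imwrite('pics/end.png',o);c=cams.get_calibration('top')
for p,z in(((.4608,-.163),.026),((.4705,-.0886),.026),((.4801,-.0142),.026),((.4898,.0602),.026)):print(((proj(c,[*p,z])-[180,195])*2.6).round(0))
E
```

```text
[[502. 188.]]
[[374. 172.]]
[[245. 157.]]
[[117. 141.]]
```

View pics/end.png

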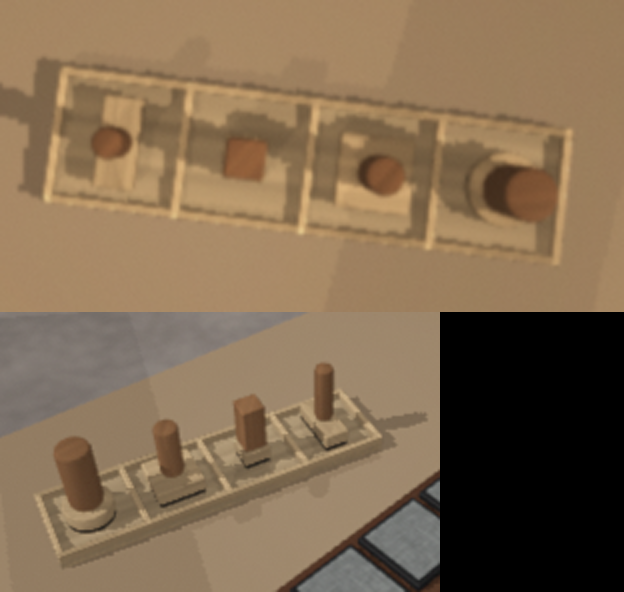

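All four stamps stand upright. The mounts are centred near crop (118,141), (245,157), (375,173) and (502,188), matching the compartment centres. Handing the job in.

```bash
python3 -c "
from station import order
print(order.job_done())"
```

```text
the job is handed in; nothing more can be done
None
```

All four stamps stand upright in the centres of their tray compartments in reverse order (C, D, B, A from the robot's left), and the job was handed in at about 26 s.

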